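# Push the stuck battery cell out of the sleeve

## Robot

A 6-joint arm with a two-finger parallel gripper is mounted at the origin on the work surface; the furniture and walls round the work are solid. World frame = base frame: x ahead of the robot, y to its left, z up, the work surface at z = 0. Lengths are in mm, angles in rad, forces in N, time in s.
With the tool pointing down it reaches from about 400 to 925 mm from the base axis. Payload 12.5 kg.
Tool frame: the origin (TCP) lies midway between the tips of the shut fingers; the grasp point (between the pads) lies 19 mm behind it; z points along the fingers, y is the line along which they close (so a half turn about z gives the same grasp; the last joint's range is limited). The gripper opens to 95 mm and grips with 3 to 60 N. Pads are 20 mm wide; open, the fingers measure 119 mm over their backs; the gripper's body (75 mm by 180 mm) begins 59 mm behind the grasp point.
Start: joints at [1.217, 0.491, 1.559, -0, 1.092, -0.106], TCP at [153.277, 605.932, 214.661] pointing down, gripper open.
Joint ranges: [-3.1, 3.1], [-0.84, 2.19], [0.05, 2.79], [-1.13, 4.28], [0.06, 2.93], [-2.69, 2.69]. Speed limits (rad/s): [2.22, 2.22, 2.79, 3.14, 3.14, 3.14].

## Interface

Orientations are given as [roll, pitch, yaw] about the fixed x, y, z axes, in that order (R = Rz(yaw) Ry(pitch) Rx(roll)).
In Python, from cell import * gives the robot as it stands.
- The arm moves only by the tool servo_tool, never from a script. Its argument "moves" is one flat list of numbers, 5 for each row, row after row: the shift along the world's x, y, z as a fraction of full scale, then the turn about the world's z as a fraction of full scale, then the opening, from 0 (shut) to 1 (fully open). A call has 1 to 12 rows; each row is the pose to reach, as a shift and turn from the pose commanded when the call began, turning the shorter way round; what a row does not reach only later rows make up. Full scale, the value 1, is 400 mm for a shift and 180 degrees for a turn. A row lasts 1/12 s, in which the tool goes at most 41.7 mm and 7.16 degrees, less where a joint would pass 70% of its speed; a pose out of reach is approached as far as the arm can. A call with a number of a shift or a turn outside -1 to 1 is refused whole. A call with a gripper value outside its range is refused whole. The fingers move at their own pace and stop on an object; the grip force is fixed at half the most. Time passes only in rows, so rows that repeat a pose let the fingers close. It gives the time, the measured TCP pose, the force, the opening and the grip force at its end, in the units of the state.
- state(): the state, without advancing time (a new reading comes with each control period).
- read_camera(name): name is "scene" or "top" or "wrist"; returns (picture, depth): 480x640x3 uint8, blue, green, red; 480x640 float32, mm along the optical axis (not along the pixel's ray), 0 where there is no reading.
- get_calibration(name): a dict with "K" (3x3 intrinsics, pixels), "k1" (the pictures are not rectified: a ray, as slopes to the right and down, at radius r is drawn at 1 + k1 r^2 times it, then the intrinsics apply), "R" (3x3) and "t" (3): a world point X has camera coordinates R X + t. Camera axes: x right, y down, z forward; pixel columns grow to the right and rows downward; lengths in mm; the calibration is good to about 2 mm. A picture is of the moment at which its call begins: read the wrist's pose just before it. get_calibration takes no time and is no camera call; for the wrist camera it gives the pose at the moment of the call.
- job_done(): hands the job in; it is judged then, once.
The state is a dict: "t": time; "joints": joint angles; "qvel": joint speeds; "tau": joint torques, N m; "eef_pos": TCP position; "tcp_rot": TCP orientation; "ft_force": force on the tool from outside, world axes, zero at the start; "moment": the same for the moment, N m; "opening": opening from 0.0 (shut) to 1.0 (fully open); "grip_force": force on a finger pad.
Only numpy, scipy, OpenCV 4.12 (cv2) and the standard library are available. Lean on these libraries where they do the work, as an engineer would, in place of code of your own. Each camera call takes 0.05 s, during which the arm holds its last target. There are 200 camera calls.

## Task

A flat battery cell is stuck in the raised metal sleeve. Pick up the push rod from the low riser, put its thin end into the sleeve's near mouth and push the cell right out of the far end so that it drops into the tray there; do not touch the cell with the gripper. Then draw the rod back out and lay it down flat on the riser, handle resting on the riser's top, leaving the tray and everything else on the desk where they are.

Things in the scene. Friction and masses are not known exactly. Their poses are not given: they have to be found in the camera images.
- sleeve: Fixed fixture: dark base plate 176 x 84 x 12 mm (x -40 to +136) carrying a grey metal rectangular tube, open at both ends, x -30 to +30 mm, 50 mm wide outside, top at z 66 mm; opening 38 wide, z 44 to 62 mm; a 16 mm slot along its roof. Origin: underside of the plate, below the tube's middle; x is the pushing direction (away from the robot, to the tray), z up.
- sleeve_mouth (a point): Middle of the tube's near open end (robot's side), 51 mm above the fixture's underside, 7 mm above the tube's floor; axes as the fixture's. Two spring plungers in the side walls, 38 mm inside, pinch the cell: pushing it takes about 4 to 9 N; once it is out their noses stand 5 mm in from each wall.
- sleeve_exit (a point): The same at the tube's far end, 60 mm farther along x, over the tray.
- cell: Flat grey battery cell, 53 (x) x 34 (y) x 10 (z) mm, about 32 g, lying flat inside the sleeve, length along the sleeve; origin at the centre of its underside. It starts wholly inside.
- tray: Small loose dark open tray, 105 (x) x 66 (y) x 24 mm, walls and floor 2 mm, on the fixture's base plate under the sleeve's far end; origin at the centre of its underside; z up. Its near wall stands under the overhanging end of the sleeve, so whatever leaves the sleeve falls into it (about 30 mm drop).
- rod: Push rod, 90 g: a wooden block handle 50 (x) x 24 (y) x 26 (z) mm and a round 9 mm rod that sticks out 85 mm from the middle of its +x end. Origin: centre of the handle's underside; x points along the rod to the tip, z up; the rod's axis is 13 mm above the underside. Lies loose on the riser; grip the handle across its 24 mm width.
- rod_tip (a point): Centre of the rod's flat rubber end, 110 mm along the rod's x from its origin and 13 mm above the handle's underside.
- riser: Fixed low dark steel bridge, 70 (x) x 150 (y) x 30 (z) mm, flat top, standing over a lead on the desk; origin at the centre of its underside, its flat top 30 mm above that. The rod lies on it at the start and belongs on it at the end.
- flux_bottle: Bystander: small brown dropper bottle, 33 x 34 x 102 mm, origin under its centre; loose on the left of the desk. Leave alone.
- tape_roll: Bystander: roll of black tape, 62 x 60 x 19 mm, origin under its centre; loose, right front of the desk. Leave alone.
- solder_reel: Bystander: orange-brown flanged reel of wire, 56 mm across, 29 mm high, origin under its centre; loose, right front of the desk. Leave alone.

How it is judged:
By the outcome, as a careful person would: the job done as asked, in the order asked, and still so for the second after the job is handed in, with the robot touching nothing.
It also fails if it takes over 48 s, if anything falls off the work surface, if the arm or the gripper's body presses on something with over 40 N, if the wrist force passes 120 N, or if a joint passes its speed limit or range.

## Working session

There is one attempt and no reset: what is moved stays moved. The work goes in short steps, Python scripts to look and compute and a tool call to move; the robot and the scene stay as the last step left them, time stands still between calls to the robot, and variables do not carry over. Pictures are saved under pics/ and viewed, at most 11 in all, crops included, and the job is handed in when it is done.

Besides the shell and the picture viewer there is one more tool, called as name(argument=value, ...), one argument or row to a line, values as JSON. servo_tool: Moves the arm, as the interface text tells. Its arguments: {"type":"object","properties":{"moves":{"type":"array"}},"required":["moves"]}

```bash
mkdir -p pics; ls; cat > h.py <<'E'
from cell import *
import numpy as np, cv2
def snap(n,f):
    c=get_calibration(n); im,d=read_camera(n); cv2.imwrite(f'pics/{f}.png',im); np.savez(f'pics/{f}.npz',im=im,d=d,**{k:np.array(c[k]) for k in('K','k1','R','t')}); return im,d,c
def load(f): 
    z=np.load(f'pics/{f}.npz'); return z['im'],z['d'],z
def ray(c,u,v):
    K=np.array(c['K']);k=float(c['k1']);R=np.array(c['R']);t=np.array(c['t'])
    p=cv2.undistortPoints(np.array([[[u,v]]],float),K,np.array([k,0,0,0.]))[0,0]
    return -R.T@t, R.T@np.array([p[0],p[1],1])
def onz(c,u,v,z):
    o,d=ray(c,u,v); return o+d*(z-o[2])/d[2]
def dep(c,d,u,v):
    o,r=ray(c,u,v); return o+r*d[int(v),int(u)]
E
python3 - <<'E'
from h import *
for n in('scene','top'):
    im,d,c=snap(n,n+'0'); print(n,c['K'],c['k1'],c['R'],c['t'])
print(state())
E
```

```text
pics
scene [[563.72108474   0.         327.82677078]
 [  0.         563.72108474 245.79522728]
 [  0.           0.           1.        ]] -0.06927103220036855 [[ 0.84770876 -0.53023581 -0.01548696]
 [-0.34678108 -0.53184719 -0.77258104]
 [ 0.40141344  0.66029429 -0.63472726]] [-458.54676491  190.83297282  987.15030061]
top [[592.70577737   0.         318.13349865]
 [  0.         592.70577737 235.29066708]
 [  0.           0.           1.        ]] -0.05050890272448658 [[-0.01061789 -0.99992037 -0.00681985]
 [-0.99408734  0.01129252 -0.10799463]
 [ 0.10806304  0.00563285 -0.99412809]] [ -35.79184885  488.79715471 1139.06946157]
{'t': 0.1, 'joints': array([ 1.21741948e+00,  4.91521318e-01,  1.55935985e+00, -1.54352329e-06,
        1.09168599e+00, -1.05599511e-01]), 'qvel': array([ 0.00054121, -0.00202886, -0.00317892, -0.00062325,  0.00195104,
       -0.00123799]), 'tau': array([ 2.53148864e-03, -6.13621259e+01, -2.58603466e+01,  6.94235321e-02,
        4.70503885e-02, -9.02346119e-05]), 'eef_pos': array([153.19080035, 605.73269687, 214.11635613]), 'tcp_rot': array([-3.14062343e+00, -1.01355069e-04,  2.89381598e+00]), 'ft_force': array([-0.14412356,  0.45550094,  0.25543313]), 'moment': array([-0.00082272, -0.0254775 ,  0.04700031]), 'grip_force': 0.0, 'opening': 1.0008062615178661}
```

View pics/top0.png

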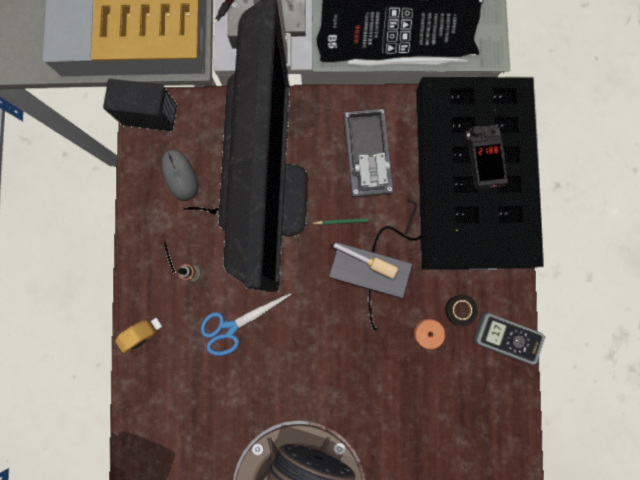

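View pics/scene0.png

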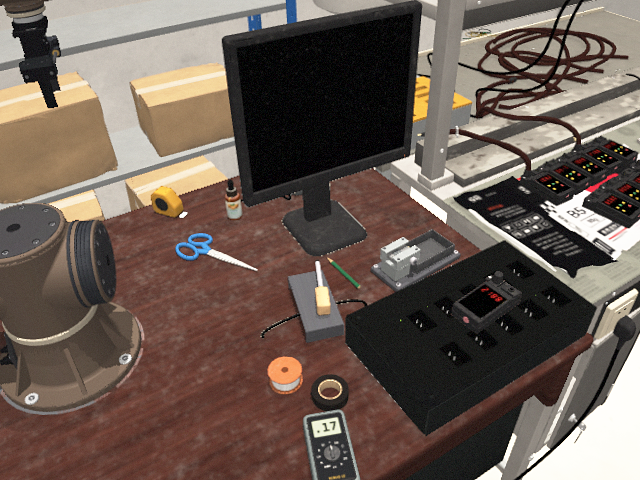

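The top view shows the rod (handle ~(382,266), tip ~(335,246)) on the riser. The fixture has its tube at ~(372,172) and the tray beyond at (366,135). The monitor is at the left and a black box at the right.

```bash
python3 - <<'E'
from h import *
im,d,c=load('top0')
hsv=cv2.cvtColor(im,cv2.COLOR_BGR2HSV)
def rect(mask,z,name,roi):
    m=np.zeros(mask.shape,np.uint8);x0,y0,x1,y1=roi;m[y0:y1,x0:x1]=mask[y0:y1,x0:x1]*255
    m=cv2.morphologyEx(m,cv2.MORPH_OPEN,np.ones((2,2)))
    cs,_=cv2.findContours(m,0,1);k=max(cs,key=cv2.contourArea)
    P=np.array([onz(c,*p[0],z)[:2] for p in k],np.float32)
    r=cv2.minAreaRect(P);print(name,np.round(r[0],1),np.round(r[1],1),round(r[2],1))
# height map
o,_=ray(c,0,0)
H,W=d.shape; uu,vv=np.meshgrid(np.arange(W),np.arange(H))
p=cv2.undistortPoints(np.stack([uu,vv],-1).reshape(-1,1,2).astype(float),c['K'],np.array([float(c['k1']),0,0,0]))[:,0]
X=(np.c_[p,np.ones(len(p))]*d.reshape(-1,1)-c['t'])@c['R']
X=X.reshape(H,W,3); Z=X[...,2]
for n,(u,v) in dict(desk=(330,310),riser=(345,275),handle=(384,267),tube=(363,172),plate=(355,190),tray=(366,130),box=(430,240),box2=(530,90),mon=(255,200),monbase=(300,200)).items(): print(n,X[v,u].round(1))
roi=(300,90,415,310)
rect((hsv[...,1]>60)&(hsv[...,2]>150)&(hsv[...,0]<30),56,'handle',(360,240,410,290))
rect((Z>24)&(Z<75),30,'riser',(320,236,415,305))
rect((Z>55)&(Z<75),66,'tube',(335,100,410,205))
rect((hsv[...,1]<50),12,'plate',(335,100,400,205))
big=cv2.resize(im[90:310,300:440],None,fx=2.7*1.0,fy=2.7,interpolation=cv2.INTER_CUBIC);cv2.imwrite('pics/c1.png',big)
E
```

```text
desk [341.8 -63.   -0.6]
riser [409.7 -92.7  28.6]
handle [ 423.  -166.3   54.5]
tube [ 604.9 -128.7   68.4]
plate [ 580.2 -115.9   13.9]
tray [ 704.1 -140.6   12.1]
box [ 472.1 -252.7   71.3]
box2 [ 763.3 -457.5   74.9]
mon [484.5  33.1 469.5]
monbase [561.6  -5.5  11.3]
handle [ 422.  -165.2] [55.2 23.1] 62.7
riser [ 418.3 -139.1] [161.   69.7] 73.4
tube [ 606.6 -130.5] [61.1 25.6] 2.3
plate [ 656.4 -145.5] [177.   84.7] 4.5
```

View pics/c1.png

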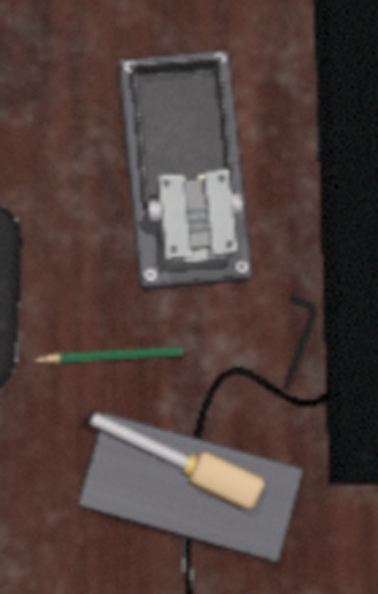

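The crop shows the fixture yawed slightly left, the tube with the cell visible through its roof slot, and the rod on the riser with its tip overhanging at the upper left.

```bash
python3 - <<'E'
from h import *
for n in('top0','scene0'):
    im,d,c=load(n);H,W=d.shape; uu,vv=np.meshgrid(np.arange(W),np.arange(H))
    p=cv2.undistortPoints(np.stack([uu,vv],-1).reshape(-1,1,2).astype(float),c['K'],np.array([float(c['k1']),0,0,0]))[:,0]
    X=((np.c_[p,np.ones(len(p))]*d.reshape(-1,1)-c['t'])@c['R'])[d.ravel()>0]
    s=X[(X[:,0]>200)&(X[:,0]<850)&(X[:,1]>-150)&(X[:,1]<250)&(X[:,2]>85)&(X[:,2]<800)]
    print(n)
    for z0 in range(80,520,80):
        q=s[(s[:,2]>=z0)&(s[:,2]<z0+80)]
        if len(q)>20: print(z0,len(q),np.percentile(q,[1,99],axis=0).round(0)[:,:2].tolist())
    h=s[s[:,2]>380]; 
    if len(h): print(cv2.minAreaRect(h[:,:2].astype(np.float32)),h[:,2].max())
im,d,c=load('top0')
hsv=cv2.cvtColor(im,cv2.COLOR_BGR2HSV)
for (u,v) in [(300+92/2.7,90+420/2.7),(300+190/2.7,90+463/2.7)]: print('rod',onz(c,u,v,43+4).round(1))
for q in [(97,428),(301,468),(282,560),(80,503)]: print('riser',onz(c,300+q[0]/2.7,90+q[1]/2.7,30).round(1))
for q in [(121,60),(228,52),(250,277),(143,289)]: print('plate',onz(c,300+q[0]/2.7,90+q[1]/2.7,12).round(1))
for q in [(161,176),(230,170),(236,250),(168,258)]: print('tube',onz(c,300+q[0]/2.7,90+q[1]/2.7,66).round(1))
E
```

```text
top0
80 1009 [[414.0, 8.0], [849.0, 250.0]]
160 1668 [[382.0, 7.0], [840.0, 136.0]]
240 1220 [[379.0, 7.0], [838.0, 51.0]]
320 2561 [[380.0, 8.0], [741.0, 92.0]]
400 10940 [[383.0, 10.0], [741.0, 72.0]]
((564.8402099609375, 53.12126922607422), (72.85920715332031, 373.7388916015625), 87.01519012451172) 472.91756391763954
scene0
80 1285 [[382.0, 7.0], [849.0, 208.0]]
160 6924 [[380.0, 6.0], [844.0, 47.0]]
240 7663 [[380.0, 7.0], [844.0, 47.0]]
320 8792 [[380.0, 7.0], [844.0, 47.0]]
400 9508 [[379.0, 7.0], [843.0, 100.0]]
((641.3905639648438, 39.934112548828125), (499.2640380859375, 203.05068969726562), 21.31842803955078) 472.00051072827176
rod [465.9 -71.8  47. ]
rod [ 434.4 -141.1   47. ]
riser [461.6 -75.7  30. ]
riser [ 430.9 -222.7   30. ]
riser [ 364.9 -207.3   30. ]
riser [407.5 -62.7  30. ]
plate [741.9 -98.2  12. ]
plate [ 747.3 -179.2   12. ]
plate [ 574.4 -191.4   12. ]
plate [ 566.3 -111.7   12. ]
tube [ 638.5 -123.1   66. ]
tube [ 642.4 -172.5   66. ]
tube [ 584.2 -175.3   66. ]
tube [ 579.  -126.9   66. ]
```

servo_tool(
  moves=[0,-0.2,0.87,0,1,0,-0.2,0.87,0,1,0,-0.2,0.87,0,1,0,-0.2,0.87,0,1,0,-0.2,0.87,0,1,0,-0.2,0.87,0,1,0,-0.2,0.87,-0.1,1,0,-0.2,0.87,-0.2,1,0,-0.2,0.87,-0.3,1,0.1,-0.3,0.87,-0.4,1,0.2,-0.4,0.87,-0.5,1,0.3,-0.5,0.87,-0.557,1],
)

```text
t: 1.1
eef_pos: [242.0, 436.5, 562.5]
tcp_rot: [-3.141, 0.0, 2.139]
ft_force: [1.4, 1.4, 0.1]
opening: 1.002
grip_force: 0.0
```

servo_tool(
  moves=[0.45,-1,0,-0.316,1,0.45,-1,0,-0.316,1,0.45,-1,0,-0.316,1,0.45,-1,0,-0.316,1,0.45,-1,0,-0.316,1,0.45,-1,0,-0.316,1,0.45,-1,0,-0.316,1,0.45,-1,0,-0.316,1,0.45,-1,0,-0.316,1,0.45,-1,0,-0.316,1,0.45,-1,0,-0.316,1,0.45,-1,0,-0.316,1],
)

```text
t: 2.1
eef_pos: [423.1, 34.2, 561.6]
tcp_rot: [-3.14, 0.001, 1.147]
ft_force: [-0.2, -0.3, 0.3]
opening: 0.996
grip_force: 0.0
```

servo_tool(
  moves=[0,-0.495,0,0,1,0,-0.495,0,0,1,0,-0.495,0,0,1,0,-0.495,0,0,1,0,-0.495,-0.75,0,1,0,-0.495,-0.75,0,1,0,-0.495,-0.75,0,1,0,-0.495,-0.75,0,1,0,-0.495,-0.75,0,1,0,-0.495,-0.75,0,1,0,-0.495,-0.75,0,1,0,-0.495,-0.75,0,1],
)

```text
t: 3.1
eef_pos: [419.6, -159.0, 257.5]
tcp_rot: [-3.134, -0.001, 1.151]
ft_force: [0.9, -0.1, -0.2]
opening: 1.002
grip_force: 0.0
```

```bash
python3 - <<'E'
from h import *
s=state();print(s['eef_pos'],s['tcp_rot'],s['joints'])
im,d,c=snap('wrist','w1')
E
```

```text
[ 419.59828268 -159.04180162  257.51122776] [-3.13423438e+00 -7.06038290e-04  1.15115400e+00] [-5.09720034e-01  1.91831503e-01  1.90418140e+00  4.74647671e-05
  1.05297171e+00 -9.01039537e-02]
```

View pics/w1.png

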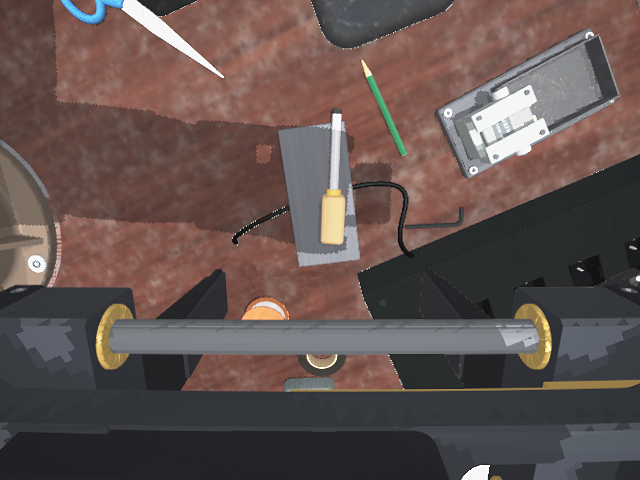

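The wrist view shows the handle at ~(333,218), the tip at (336,112), and the fixture at ~(530,105), with nothing disturbed.

```bash
python3 - <<'E'
from h import *
im,d,c=load('w1');hsv=cv2.cvtColor(im,cv2.COLOR_BGR2HSV)
H,W=d.shape; uu,vv=np.meshgrid(np.arange(W),np.arange(H))
p=cv2.undistortPoints(np.stack([uu,vv],-1).reshape(-1,1,2).astype(float),c['K'],np.array([float(c['k1']),0,0,0]))[:,0]
X=((np.c_[p,np.ones(len(p))]*d.reshape(-1,1)-c['t'])@c['R']).reshape(H,W,3);Z=X[...,2]
def rect(mask,roi,name,z):
    m=np.zeros(mask.shape,np.uint8);x0,y0,x1,y1=roi;m[y0:y1,x0:x1]=mask[y0:y1,x0:x1]*255
    m=cv2.morphologyEx(m,cv2.MORPH_OPEN,np.ones((3,3)))
    cs,_=cv2.findContours(m,0,1);k=max(cs,key=cv2.contourArea)
    P=np.array([onz(c,*q[0],z)[:2] for q in k],np.float32)
    mm=np.zeros_like(m);cv2.drawContours(mm,[k],-1,1,-1)
    print(name,[np.round(v,1) for v in cv2.minAreaRect(P)],'medZ',np.median(Z[mm>0]).round(1))
rect((hsv[...,1]>60)&(hsv[...,2]>140)&(hsv[...,0]>12)&(hsv[...,0]<30)&(Z>49),(310,185,360,255),'handle',56)
rect((Z>22)&(Z<70),(265,100,375,275),'riser',30)
rect((Z>58)&(Z<75),(450,60,570,175),'tube',66)
rect((Z>6)&(Z<75)&(hsv[...,1]<90),(425,15,630,185),'plate',12)
for q in [(336,108),(336,116),(335,150),(334,190)]: print('rod',q,onz(c,*q,47).round(1),X[q[1],q[0]].round(1))
m=(Z>58)&(Z<75);m[:,:450]=0;m[:60]=0;m[175:]=0;m[:,570:]=0
P=X[m];r=cv2.minAreaRect(P[:,:2].astype(np.float32));print('tube depth',r,np.median(P[:,2]))
m=(hsv[...,1]>60)&(hsv[...,2]>140)&(Z>49);m[:,:310]=0;m[:,360:]=0;m[:185]=0;m[255:]=0
P=X[m];print('handle depth',cv2.minAreaRect(P[:,:2].astype(np.float32)),np.median(P[:,2]))
big=cv2.resize(im[0:200,420:640],None,fx=3,fy=3,interpolation=cv2.INTER_CUBIC);cv2.imwrite('pics/c2.png',big)
E
```

```text
handle [array([ 425.5, -166.4]), array([50.5, 23.3]), np.float64(65.9)] medZ 55.0
riser [array([ 423.9, -137.2]), array([162.6,  69.7]), np.float64(73.6)] medZ 29.5
tube [array([ 611.4, -132.1]), array([61.6, 18.3]), np.float64(4.3)] medZ 65.4
plate [array([ 664. , -146.9]), array([182.2,  89.2]), np.float64(4.9)] medZ 14.7
rod (336, 108) [472.3 -68.5  47. ] [472.3 -68.5  46.1]
rod (336, 116) [469.3 -75.3  47. ] [469.3 -75.3  46.7]
rod (335, 150) [ 455.5 -104.5   47. ] [ 455.5 -104.5   46. ]
rod (334, 190) [ 438.7 -140.4   47. ] [ 438.7 -140.3   47.7]
tube depth ((613.9359741210938, -148.87063598632812), (61.3544807434082, 65.12602233886719), 4.879167556762695) 65.41422395397817
handle depth ((435.9600830078125, -145.17340087890625), (99.44380187988281, 23.87626838684082), 64.11540985107422) 54.94938931310689
```

View pics/c2.png

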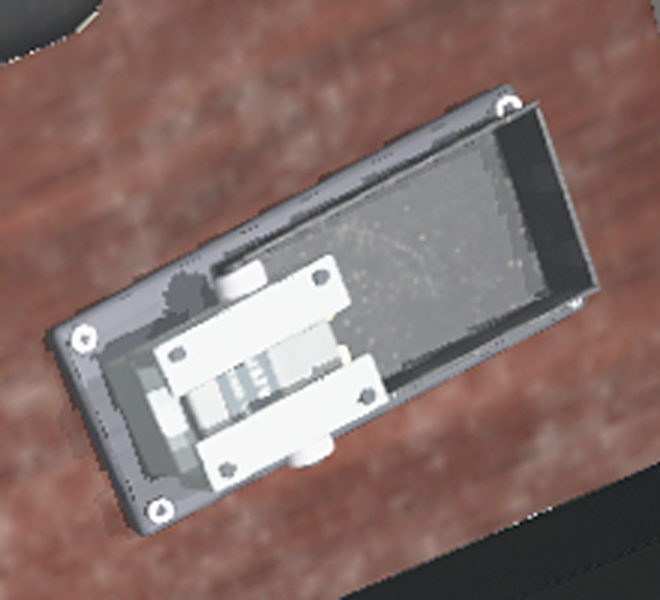

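The crop shows the tube with the cell through the slot, and the tray under the exit.

servo_tool(
  moves=[0.015,-0.0185,-0.39,0,0.6,0.015,-0.0185,-0.39,0,0.6,0.015,-0.0185,-0.39,0,0.6,0.015,-0.0185,-0.39,0,0.6,0.015,-0.0185,-0.39,0,0.6,0.015,-0.0185,-0.39,0,0.6,0.015,-0.0185,-0.39,0,0.6],
)

```text
t: 3.73
eef_pos: [428.7, -168.0, 108.6]
tcp_rot: [3.139, 0.0, 1.151]
ft_force: [0.1, 0.3, 0.5]
opening: 0.614
grip_force: 0.0
```

```bash
python3 - <<'E'
from h import *
im,d,c=snap('wrist','w2');hsv=cv2.cvtColor(im,cv2.COLOR_BGR2HSV)
s=state();print(s['eef_pos'],s['tcp_rot'],s['opening'])
m=((hsv[...,1]>60)&(hsv[...,2]>130)&(hsv[...,0]>12)&(hsv[...,0]<30)).astype(np.uint8)*255
m=cv2.morphologyEx(m,cv2.MORPH_OPEN,np.ones((5,5)))
for k in sorted(cv2.findContours(m,0,1)[0],key=cv2.contourArea)[-3:]:
    P=np.array([onz(c,*q[0],56)[:2] for q in k],np.float32);print(cv2.boundingRect(k),cv2.minAreaRect(P))
E
```

```text
[ 428.76451291 -168.14350064  108.87952207] [3.13806976e+00 3.20931781e-04 1.15138657e+00] 0.6071894808934063
(443, 304, 24, 66) ((487.1598815917969, -253.3804473876953), (49.28382873535156, 14.422748565673828), 74.7923355102539)
(180, 304, 25, 66) ((327.41156005859375, -181.82913208007812), (49.15760040283203, 14.355674743652344), 56.20699691772461)
(298, 209, 39, 88) ((427.0308837890625, -163.19757080078125), (56.14574432373047, 23.418746948242188), 65.0197982788086)
```

servo_tool(
  moves=[-0.0075,0.005,0,0,0.6,-0.0075,0.005,-0.1,0,0.6,-0.0075,0.005,-0.15,0,0.6,-0.0075,0.005,-0.182,0,0.6,-0.0075,0.005,-0.182,0,0.6,-0.0075,0.005,-0.182,0,0.6],
)

```text
t: 4.28
eef_pos: [424.9, -165.9, 34.8]
tcp_rot: [3.141, 0.0, 1.151]
ft_force: [-0.8, -0.3, -0.6]
opening: 0.6
grip_force: 0.0
```

servo_tool(
  moves=[0,0,0,0,0,0,0,0,0,0,0,0,0,0,0,0,0,0,0,0,0,0,0,0,0,0,0,0,0,0,0,0,0,0,0,0,0,0,0,0,0,0,0,0,0],
)

```text
t: 5.03
eef_pos: [424.8, -165.9, 34.1]
tcp_rot: [3.141, 0.0, 1.151]
ft_force: [-1.7, -0.3, 6.7]
opening: 0.253
grip_force: 29.7
```

servo_tool(
  moves=[0,0,0.1,0,0,0,0,0.175,0,0,0,0,0.175,-0.1,0,0,0,0.175,-0.34,0,0,0,0.175,-0.34,0,0,0,0.175,-0.34,0,0,0,0.175,-0.34,0,0,0,0.175,-0.34,0,0,0,0.175,-0.34,0,0,0,0.175,-0.34,0,0,0,0.175,-0.34,0,0,0,0.175,-0.34,0],
)

```text
t: 6.03
eef_pos: [424.5, -165.8, 103.7]
tcp_rot: [-3.141, 0.0, 0.08]
ft_force: [-0.2, 0.3, -2.2]
opening: 0.253
grip_force: 29.7
```

```bash
python3 - <<'E'
from h import *
for n in('wrist','top','scene'): snap(n,n[0]+'3')
s=state();print(s['t'],s['eef_pos'],s['tcp_rot'],s['opening'],s['ft_force'])
E
```

```text
6.1833 [ 424.57970571 -165.81304031  103.77000735] [-3.14149762e+00  2.60202232e-04  8.55529947e-02] 0.2533246675715012 [-0.08226309  0.08068029 -1.2497843 ]
```

View pics/w3.png

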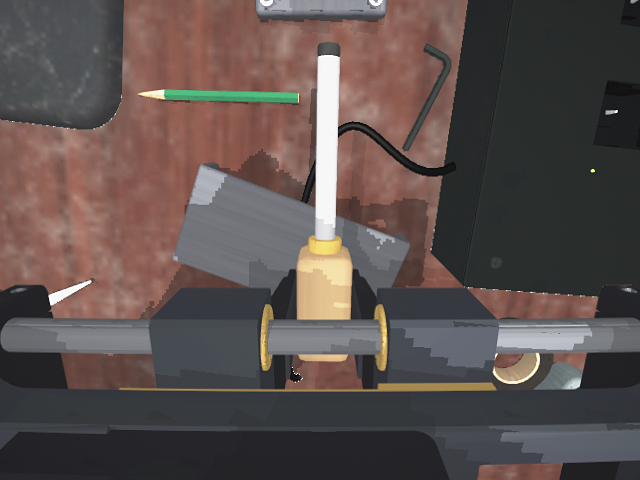

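The wrist view shows the rod held straight, with its tip at (329,46), the handle at ~(324,300) and the plate's front edge at the top (257–386, ~17).

```bash
python3 - <<'E'
from h import *
im,d,c=load('w3');hsv=cv2.cvtColor(im,cv2.COLOR_BGR2HSV)
for v in (60,100,140,180,220):
    r=np.where((hsv[v,300:355,1]<40)&(hsv[v,300:355,2]>170))[0]+300
    u0,u1=r.min(),r.max();um=(u0+u1)/2
    z=d[v,int(um)]; a=dep(c,d,um,v); print(v,u0,u1,'axis@112',onz(c,um,v,112).round(1),'depthpt',a.round(1))
print('tip',onz(c,329,44,112))
for q in [(257,18),(386,15),(265,2),(377,1)]: print(q,onz(c,*q,12).round(1), dep(c,d,*q).round(1))
def XYZ(f):
    im,d,c=load(f);H,W=d.shape; uu,vv=np.meshgrid(np.arange(W),np.arange(H))
    p=cv2.undistortPoints(np.stack([uu,vv],-1).reshape(-1,1,2).astype(float),c['K'],np.array([float(c['k1']),0,0,0]))[:,0]
    return im,((np.c_[p,np.ones(len(p))]*d.reshape(-1,1)-c['t'])@c['R']).reshape(H,W,3)
for f in('t3','s3'):
    im,X=XYZ(f);Y=X.reshape(-1,3)
    q=Y[(abs(Y[:,0]-495)<35)&(abs(Y[:,1]+160)<25)&(Y[:,2]>95)&(Y[:,2]<130)]
    if len(q)>10: print(f,len(q),'rod fit y',np.polyfit(q[:,0]-425,q[:,1],1),'ztop',np.polyfit(q[:,0]-425,q[:,2],1))
    q=Y[(abs(Y[:,0]-611)<60)&(abs(Y[:,1]+150)<50)&(Y[:,2]>60)&(Y[:,2]<72)]
    if len(q)>10: print(f,len(q),'tube',cv2.minAreaRect(q[:,:2].astype(np.float32)),np.percentile(q,[2,50,98],axis=0).round(1).tolist())
E
```

```text
60 318 339 axis@112 [ 527.1 -159.9  112. ] depthpt [ 526.2 -159.9  116.3]
100 317 338 axis@112 [ 511.9 -160.7  112. ] depthpt [ 511.4 -160.7  116.2]
140 317 337 axis@112 [ 496.1 -161.8  112. ] depthpt [ 496.  -161.8  116.5]
180 316 336 axis@112 [ 479.5 -162.8  112. ] depthpt [ 480.  -162.7  117.4]
220 315 335 axis@112 [ 462.1 -163.8  112. ] depthpt [ 463.2 -163.7  117.7]
tip [ 533.00992644 -159.5766951   112.        ]
(257, 18) [ 569.  -112.2   12. ] [ 572.7 -109.8   -1.1]
(386, 15) [ 577.2 -193.6   12. ] [ 581.8 -195.4   -2.4]
(265, 2) [ 578.6 -116.9   12. ] [ 577.6 -117.4   15. ]
(377, 1) [ 584.8 -187.    12. ] [ 583.9 -186.7   14.5]
t3 541 tube ((611.5548095703125, -144.95162963867188), (59.991634368896484, 57.81223678588867), 4.7036848068237305) [[582.5, -173.3, 60.9], [611.6, -142.1, 64.6], [640.9, -123.5, 68.6]]
s3 442 tube ((614.4820556640625, -149.58592224121094), (62.20459747314453, 64.61869812011719), 4.499704360961914) [[584.1, -175.7, 60.7], [612.5, -158.5, 66.6], [642.9, -124.4, 69.4]]
```

servo_tool(
  moves=[0,0.002,0,0.008,0,0,0.002,-0.05,0.008,0,0,0.002,-0.1,0.008,0,0,0.002,-0.15,0.008,0,0,0.002,-0.15,0.008,0,0,0.002,-0.15,0.008,0],
)

```text
t: 6.68
eef_pos: [424.3, -164.8, 43.5]
tcp_rot: [-3.14, 0.002, 0.11]
ft_force: [-0.8, 0.3, -1.7]
opening: 0.252
grip_force: 29.7
```

```bash
python3 - <<'E'
from h import *
for n in('wrist','scene'): snap(n,n[0]+'4')
s=state();print(s['t'],s['eef_pos'],s['tcp_rot'],s['ft_force'])
im,d,c=load('w4');hsv=cv2.cvtColor(im,cv2.COLOR_BGR2HSV)
for v in (60,100,140,180,220):
    r=np.where((hsv[v,300:355,1]<40)&(hsv[v,300:355,2]>170))[0]+300
    if len(r): um=(r.min()+r.max())/2; print(v,um,onz(c,um,v,51.5).round(1),dep(c,d,um,v).round(1))
w=cv2.resize(im[0:260,200:460],(520,520));sc=load('s4')[0];sc=cv2.resize(sc[200:350,290:365+75],(280,280))
o=np.zeros((520,800,3),np.uint8);o[:,:520]=w;o[:280,520:]=sc;cv2.imwrite('pics/c4.png',o)
E
```

```text
6.7833 [ 425.01337737 -165.20294571   44.6541246 ] [ 3.14103998e+00 -6.34565860e-04  1.09088999e-01] [-0.13384701  0.20629033 -1.08372412]
60 328.5 [ 526.7 -155.9   51.5] [ 525.6 -155.9   57. ]
100 327.5 [ 511.6 -157.2   51.5] [ 511.  -157.2   56.5]
140 327.0 [ 495.8 -158.8   51.5] [ 495.7 -158.7   55.8]
180 326.0 [ 479.2 -160.2   51.5] [ 479.7 -160.1   57.2]
220 325.0 [ 461.8 -161.7   51.5] [ 462.7 -161.6   56.2]
```

View pics/c4.png

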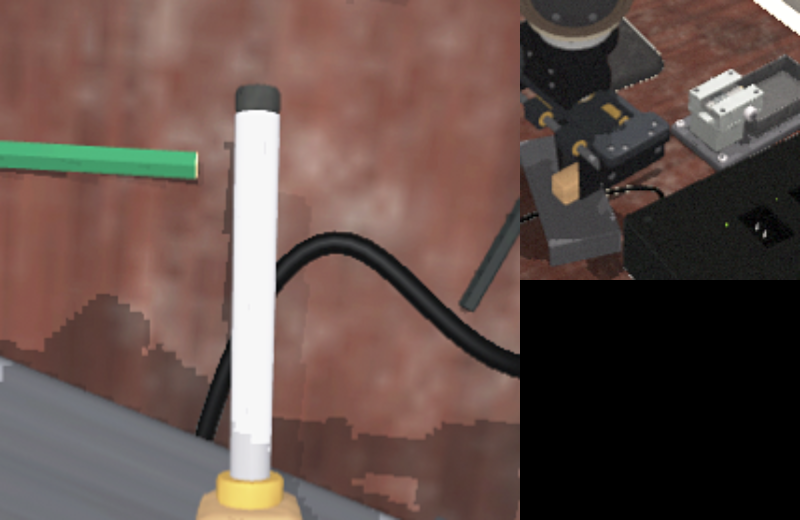

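servo_tool(
  moves=[0.03,0.0025,0,0,0,0.06,0.005,0,0,0,0.09,0.0076,0,0,0,0.11,0.0092,0,0,0,0.125,0.0105,0,0,0,0.125,0.0105,0,0,0],
)

```text
t: 7.28
eef_pos: [475.7, -160.9, 44.5]
tcp_rot: [3.141, -0.001, 0.109]
ft_force: [-0.8, -0.5, -1.3]
opening: 0.252
grip_force: 29.7
```

```bash
python3 - <<'E'
from h import *
for n in('wrist','scene','top'): snap(n,n[0]+'5')
s=state();print(s['t'],s['eef_pos'],s['tcp_rot'],s['ft_force'])
im,d,c=load('w5');w=cv2.resize(im[0:250,200:460],(520,500));sc=load('s5')[0];sc=cv2.resize(sc[220:300,360:440],(280,280),interpolation=cv2.INTER_CUBIC)
t=cv2.resize(load('t5')[0][100:220,330:410],(280,280*12//8))[:220]
o=np.zeros((500,800,3),np.uint8);o[:,:520]=w;o[:280,520:]=sc;o[280:,520:]=t;cv2.imwrite('pics/c5.png',o)
E
```

```text
7.4333 [ 474.12546876 -160.73020363   43.96579972] [-3.14145854e+00  4.20464761e-04  1.08240180e-01] [ 0.61437116 -0.4649385  -1.16581613]
```

View pics/c5.png

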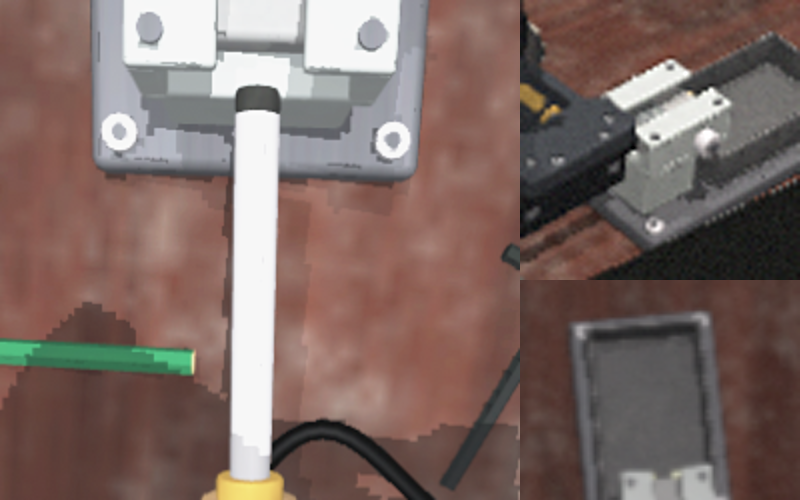

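The rod tip is centred at the mouth, at (258,95) in the left panel, in line with the slot and midway between the screws.

servo_tool(
  moves=[0.0125,0.001,0,0,0,0.025,0.002,0,0,0,0.0375,0.003,0,0,0,0.05,0.004,0,0,0,0.0625,0.005,0,0,0,0.075,0.006,0,0,0,0.0875,0.007,0,0,0,0.1,0.008,0,0,0],
)

```text
t: 8.1
eef_pos: [513.0, -157.5, 43.4]
tcp_rot: [-3.14, 0.004, 0.107]
ft_force: [-1.2, 0.5, -0.9]
opening: 0.252
grip_force: 30.0
```

servo_tool(
  moves=[0.0125,0.001,0,0,0,0.025,0.002,0,0,0,0.0375,0.003,0,0,0,0.05,0.004,0,0,0,0.06,0.005,0,0,0,0.0675,0.0057,0,0,0,0.0675,0.0057,0,0,0],
)

```text
t: 8.68
eef_pos: [542.3, -155.3, 43.8]
tcp_rot: [3.141, -0.0, 0.108]
ft_force: [-0.2, 0.1, -1.5]
opening: 0.252
grip_force: 29.9
```

```bash
python3 - <<'E'
from h import *
for n in('wrist','scene','top'): snap(n,n[0]+'6')
s=state();print(s['t'],s['eef_pos'],s['tcp_rot'],s['ft_force'])
im,d,c=load('w6');w=cv2.resize(im[0:250,200:460],(520,500));sc=load('s6')[0];sc=cv2.resize(sc[220:300,380:460],(280,280),interpolation=cv2.INTER_CUBIC)
t=cv2.resize(load('t6')[0][100:163,330:410],(280,220))
o=np.zeros((500,800,3),np.uint8);o[:,:520]=w;o[:280,520:]=sc;o[280:,520:]=t;cv2.imwrite('pics/c6.png',o)
E
```

```text
8.8333 [ 541.49411669 -155.28272867   43.80954956] [-3.14153369e+00  2.57987525e-04  1.08101471e-01] [-0.3621858  -0.40921193 -0.64418948]
```

View pics/c6.png

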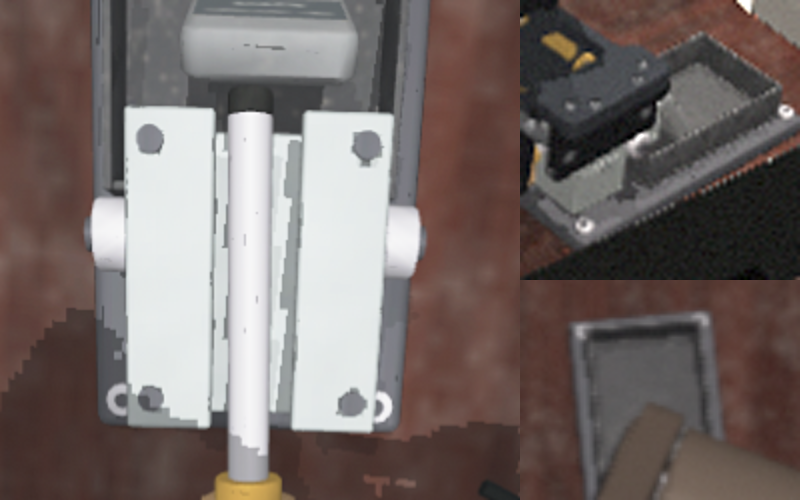

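The tube is now empty except for the rod, whose tip (250,95) projects past the far end. The cell lies beyond it in the tray. Next I draw the rod out.

servo_tool(
  moves=[-0.04,-0.0034,0,0,0,-0.08,-0.0068,0,0,0,-0.12,-0.0101,0,0,0,-0.16,-0.0135,0,0,0,-0.2,-0.0169,0,0,0,-0.24,-0.0203,0,0,0,-0.29,-0.0245,0,0,0,-0.29,-0.0245,0,0,0,-0.29,-0.0245,0.05,0,0,-0.29,-0.0245,0.15,0,0,-0.29,-0.0245,0.15,0,0],
)

```text
t: 9.75
eef_pos: [427.6, -166.2, 108.6]
tcp_rot: [3.137, -0.006, 0.108]
ft_force: [0.9, 0.1, -0.6]
opening: 0.25
grip_force: 29.9
```

```bash
python3 - <<'E'
from h import *
for n in('wrist','scene','top'): snap(n,n[0]+'7')
s=state();print(s['t'],s['eef_pos'],s['tcp_rot'],s['ft_force'])
im,d,c=load('t7')
sc=load('s7')[0];sc=cv2.resize(sc[210:300,370:470],(400,360),interpolation=cv2.INTER_CUBIC)
t=cv2.resize(im[100:205,330:410],(400,525),interpolation=cv2.INTER_CUBIC)
o=np.zeros((525,800,3),np.uint8);o[:,:400]=t;o[:360,400:]=sc;cv2.imwrite('pics/c7.png',o)
E
```

```text
9.9 [ 425.8561959  -165.1861003   103.99232006] [ 3.14082038e+00 -9.48157948e-04  1.08056927e-01] [-0.95011236  0.10679125 -1.71271816]
```

View pics/c7.png

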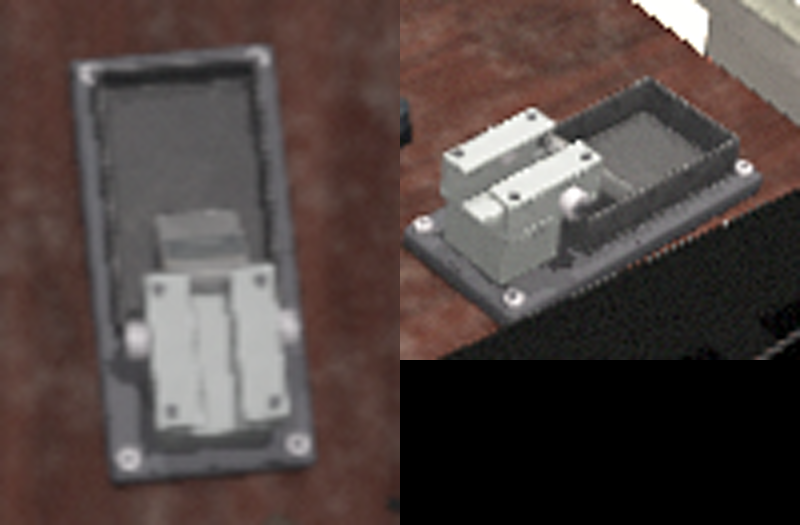

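```bash
python3 - <<'E'
from h import *
a=np.deg2rad(4.8);O=np.array([611.5,-149.4]);ex=np.array([np.cos(a),np.sin(a)]);ey=np.array([-ex[1],ex[0]])
for f in('t7','s7','w6'):
    im,d,c=load(f);H,W=d.shape; uu,vv=np.meshgrid(np.arange(W),np.arange(H))
    p=cv2.undistortPoints(np.stack([uu,vv],-1).reshape(-1,1,2).astype(float),c['K'],np.array([float(c['k1']),0,0,0]))[:,0]
    X=((np.c_[p,np.ones(len(p))]*d.reshape(-1,1)-c['t'])@c['R'])[d.ravel()>0]
    x=(X[:,:2]-O)@ex;y=(X[:,:2]-O)@ey;z=X[:,2]
    print(f)
    for x0 in range(28,100,4):
        m=(x>=x0)&(x<x0+4)
        print(x0,[(int((mm:=m&(y>=y0)&(y<y0+10)).sum()),np.percentile(z[mm],[10,50,90]).round(0).astype(int).tolist()) if (m&(y>=y0)&(y<y0+10)).sum()>1 else None for y0 in(-25,-5,15)])
E
```

```text
t7
28 [(6, [64, 66, 67]), (9, [51, 53, 55]), (10, [14, 63, 67])]
32 [None, (9, [51, 53, 55]), (4, [9, 13, 38])]
36 [(2, [49, 49, 49]), (7, [46, 50, 51]), (4, [12, 31, 51])]
40 [(2, [42, 43, 44]), (9, [43, 45, 48]), (8, [11, 16, 39])]
44 [(5, [11, 19, 40]), (6, [38, 40, 41]), (9, [8, 14, 36])]
48 [(5, [13, 33, 37]), (9, [36, 38, 38]), (13, [10, 11, 31])]
52 [(7, [12, 14, 31]), (7, [30, 32, 35]), (10, [12, 14, 18])]
56 [(6, [13, 15, 28]), (8, [27, 29, 31]), (11, [10, 11, 26])]
60 [(8, [11, 12, 23]), (6, [21, 23, 25]), (9, [10, 14, 18])]
64 [(8, [11, 14, 16]), (4, [16, 19, 19]), (11, [10, 13, 17])]
68 [(9, [11, 13, 15]), (8, [10, 12, 15]), (8, [11, 12, 14])]
72 [(11, [10, 14, 15]), (11, [10, 13, 15]), (10, [10, 11, 14])]
76 [(10, [10, 12, 15]), (10, [10, 14, 16]), (10, [10, 13, 17])]
80 [(9, [11, 12, 18]), (8, [10, 13, 15]), (7, [12, 14, 16])]
84 [(9, [12, 14, 15]), (11, [10, 14, 16]), (12, [9, 12, 15])]
88 [(5, [10, 13, 14]), (9, [11, 13, 15]), (11, [11, 14, 16])]
92 [(11, [10, 11, 15]), (10, [11, 12, 16]), (7, [12, 13, 15])]
96 [(11, [11, 12, 16]), (9, [12, 13, 15]), (9, [12, 13, 14])
[... 860 characters left out ...]
 [64, 65, 65])]
36 [(7, [55, 56, 57]), (265, [54, 56, 58]), None]
40 [(100, [57, 58, 60]), (370, [58, 59, 60]), (8, [55, 56, 57])]
44 [(268, [13, 14, 61]), (318, [59, 61, 62]), (173, [12, 13, 15])]
48 [(147, [13, 14, 56]), (150, [14, 55, 58]), (164, [12, 13, 14])]
52 [(58, [13, 46, 51]), (129, [47, 50, 52]), (111, [12, 13, 14])]
56 [(40, [13, 39, 44]), (96, [40, 42, 45]), (105, [12, 13, 14])]
60 [(36, [13, 14, 36]), None, (118, [12, 13, 14])]
64 [(63, [12, 13, 14]), None, (147, [12, 13, 14])]
68 [(26, [12, 13, 14]), None, (3, [12, 12, 13])]
72 [None, None, None]
76 [None, None, None]
80 [None, None, None]
84 [None, None, None]
88 [None, None, None]
92 [None, None, None]
96 [None, None, None]
```

The cell is leaning: its front is on the tray floor, and its rear corner hangs on the tube's lip at about 49–55 mm height. I'll go back in a little higher and about 8 mm further to push it off.

servo_tool(
  moves=[0,0,-0.07,0,0,0,0,-0.14,0,0,0,0,-0.14,0,0,0,0,-0.14,0,0,0.05,0.0042,-0.14,0,0,0.1,0.0084,-0.14,0,0,0.14,0.0118,-0.14,0,0,0.17,0.0143,-0.14,0,0,0.2,0.0168,-0.14,0,0,0.22,0.0185,-0.14,0,0,0.22,0.0185,-0.14,0,0],
)

```text
t: 10.82
eef_pos: [515.1, -157.8, 48.8]
tcp_rot: [3.141, -0.002, 0.109]
ft_force: [-0.5, -0.8, -1.1]
opening: 0.249
grip_force: 29.9
```

servo_tool(
  moves=[0.015,0.0013,0,0,0,0.03,0.0025,0,0,0,0.04,0.0034,0,0,0,0.05,0.0042,0,0,0,0.06,0.005,0,0,0,0.07,0.0059,0,0,0,0.08,0.0067,0,0,0,0.088,0.0074,0,0,0,0.088,0.0074,0,0,0],
)

```text
t: 11.57
eef_pos: [549.7, -154.9, 48.0]
tcp_rot: [3.141, -0.001, 0.108]
ft_force: [-1.8, -0.2, 0.9]
opening: 0.254
grip_force: 30.0
```

```bash
cat > prof.py <<'E'
from h import *
import sys
a=np.deg2rad(4.8);O=np.array([611.5,-149.4]);ex=np.array([np.cos(a),np.sin(a)]);ey=np.array([-ex[1],ex[0]])
for f in sys.argv[1:]:
    snap({'t':'top','s':'scene','w':'wrist'}[f[0]],f)
    im,d,c=load(f);H,W=d.shape; uu,vv=np.meshgrid(np.arange(W),np.arange(H))
    p=cv2.undistortPoints(np.stack([uu,vv],-1).reshape(-1,1,2).astype(float),c['K'],np.array([float(c['k1']),0,0,0]))[:,0]
    X=((np.c_[p,np.ones(len(p))]*d.reshape(-1,1)-c['t'])@c['R'])[d.ravel()>0]
    x=(X[:,:2]-O)@ex;y=(X[:,:2]-O)@ey;z=X[:,2];print(f)
    for x0 in range(28,112,6):
        print(x0,[np.percentile(z[mm],[10,50,90]).round(0).astype(int).tolist() if (mm:=(x>=x0)&(x<x0+6)&(y>=y0)&(y<y0+9)).sum()>1 else None for y0 in(-19,-14,-5,6,12)])
s=state();print(s['t'],s['eef_pos'],s['ft_force'])
E
python3 prof.py w8
```

```text
w8
28 [[64, 65, 66], [43, 64, 66], [44, 67, 68], [43, 65, 66], [64, 65, 66]]
34 [[12, 13, 14], [12, 13, 15], [66, 68, 69], [13, 14, 65], None]
40 [[13, 15, 60], [13, 57, 61], [59, 68, 69], [13, 58, 61], [13, 14, 59]]
46 [[13, 60, 62], [13, 61, 62], [60, 62, 63], [13, 61, 62], [12, 14, 61]]
52 [[13, 53, 59], [13, 53, 59], [49, 54, 60], [13, 53, 60], [13, 14, 58]]
58 [[38, 43, 47], [38, 43, 47], [38, 42, 47], [36, 42, 46], [13, 14, 45]]
64 [[20, 26, 33], [20, 26, 33], [21, 29, 33], [21, 24, 32], [12, 14, 24]]
70 [[12, 14, 15], [12, 13, 14], [13, 13, 14], [12, 13, 14], [12, 13, 14]]
76 [[12, 13, 14], [12, 13, 14], [12, 13, 14], [12, 13, 14], [12, 13, 14]]
82 [None, None, None, None, None]
88 [None, None, None, None, None]
94 [None, None, None, None, None]
100 [None, None, None, None, None]
106 [None, None, None, None, None]
11.6167 [ 549.26477038 -154.85363077   47.94528075] [-1.38946247 -0.98911208  2.35434128]
```

servo_tool(
  moves=[0,0,0.03,0,0,0,0,0.08,0,0,0,0,0.14,0,0,-0.1,-0.0084,0.14,0,0,-0.2,-0.0168,0.14,0,0,-0.31,-0.026,0.14,0,0,-0.31,-0.026,0.14,0,0,-0.31,-0.026,0.14,0,0],
)

```text
t: 12.28
eef_pos: [423.1, -165.1, 104.0]
tcp_rot: [-3.141, 0.001, 0.106]
ft_force: [0.4, 0.8, -0.6]
opening: 0.252
grip_force: 30.0
```

```bash
python3 prof.py t9; python3 - <<'E'
from h import *
im,d,c=snap('wrist','w9');hsv=cv2.cvtColor(im,cv2.COLOR_BGR2HSV)
for v in (60,100,140,180,220):
    r=np.where((hsv[v,290:365,1]<40)&(hsv[v,290:365,2]>170))[0]+290
    if len(r): um=(r.min()+r.max())/2; print(v,r.min(),r.max(),dep(c,d,um,v).round(1))
print(state()['eef_pos'],state()['tcp_rot'])
E
```

```text
t9
28 [[52, 63, 66], [51, 54, 66], [49, 53, 56], [52, 54, 65], [56, 64, 66]]
34 [[47, 50, 53], [45, 51, 52], [47, 50, 53], [46, 49, 51], [48, 50, 50]]
40 [[42, 44, 46], [41, 43, 46], [40, 42, 47], [39, 44, 49], [10, 32, 43]]
46 [[35, 36, 40], [36, 39, 42], [34, 36, 40], [27, 37, 40], [9, 15, 36]]
52 [[30, 30, 33], [30, 32, 35], [28, 30, 32], [30, 33, 33], [12, 18, 33]]
58 [[24, 25, 27], [20, 24, 25], [22, 25, 28], [23, 25, 28], [10, 14, 24]]
64 [[13, 15, 19], [11, 20, 21], [11, 13, 22], [12, 13, 18], [10, 13, 16]]
70 [[8, 13, 15], [13, 14, 16], [11, 14, 15], [11, 12, 15], [12, 13, 15]]
76 [[11, 13, 13], [11, 13, 15], [10, 11, 12], [10, 13, 15], [9, 12, 17]]
82 [[10, 12, 15], [11, 13, 15], [11, 13, 14], [12, 13, 16], [11, 13, 16]]
88 [[10, 13, 15], [9, 11, 14], [11, 13, 17], [9, 12, 15], [10, 13, 15]]
94 [[10, 12, 14], [11, 13, 15], [9, 11, 13], [11, 12, 14], [9, 12, 16]]
100 [[10, 14, 14], [10, 12, 14], [10, 13, 16], [10, 13, 17], [10, 13, 16]]
106 [[10, 12, 14], [8, 12, 14], [10, 12, 15], [9, 12, 16], [10, 12, 17]]
12.3333 [ 424.84241938 -165.54204782  104.13196476] [ 0.06507153  1.08616864 -0.91123251]
60 312 335 [ 524.4 -155.1  125. ]
100 313 334 [ 510.7 -156.6  122.9]
140 313 334 [ 496.  -158.2  122.2]
180 313 334 [ 480.3 -159.9  120.2]
220 314 333 [ 463.8 -161.7  120.5]
[ 425.64799105 -165.62026065  104.05338302] [ 3.14087389e+00 -9.09457530e-04  1.07635369e-01]
```

servo_tool(
  moves=[-0.03,0,-0.06,0,0,-0.03,0,-0.12,0,0,-0.03,0,-0.16,0,0,-0.03,0,-0.172,0,0,-0.03,0,-0.172,0,0,-0.03,0,-0.172,0,0.5,-0.03,0,-0.172,0,0.5,-0.03,0,-0.172,0,0.5,-0.03,0,-0.172,0,0,-0.03,0,-0.172,0,0,-0.03,0,-0.172,0,0],
)

```text
t: 13.3
eef_pos: [413.0, -165.3, 35.3]
tcp_rot: [3.141, -0.0, 0.108]
ft_force: [0.1, -0.7, 0.5]
opening: 0.3
grip_force: 0.0
```

servo_tool(
  moves=[0,0,0,0,0,0,0,0,0,0,0,0,0,0,0,0,0,0,0,0],
)

```text
t: 13.63
eef_pos: [412.9, -165.3, 35.2]
tcp_rot: [3.141, -0.0, 0.108]
ft_force: [-1.0, -0.8, 3.4]
opening: 0.249
grip_force: 30.0
```

servo_tool(
  moves=[0,0,0.018,0,0,0,0,0.018,0,0,0,0,0.018,0,0],
)

```text
t: 13.88
eef_pos: [413.0, -165.3, 42.6]
tcp_rot: [3.141, -0.0, 0.108]
ft_force: [-1.3, 0.3, -1.0]
opening: 0.249
grip_force: 30.0
```

```bash
python3 - <<'E'
from h import *
im,d,c=snap('wrist','w10');hsv=cv2.cvtColor(im,cv2.COLOR_BGR2HSV)
for v in (60,100,140,180,220):
    r=np.where((hsv[v,290:365,1]<40)&(hsv[v,290:365,2]>170))[0]+290
    if len(r): um=(r.min()+r.max())/2; print(v,r.min(),r.max(),dep(c,d,um,v).round(1))
print(state()['eef_pos'],state()['tcp_rot'])
k=np.where(hsv[20:70,326,2]<90)[0]+20;print('tip px',k.min(),onz(c,326,k.min(),50))
E
```

```text
60 313 334 [ 514.4 -154.6   54.4]
100 313 334 [ 499.8 -156.2   53. ]
140 313 333 [ 484.2 -157.7   52.6]
180 314 333 [ 468.1 -159.6   54.8]
220 314 333 [ 451.  -161.5   54. ]
[ 412.89942061 -165.23453598   42.41613095] [ 3.14132066e+00 -2.48794321e-04  1.08013139e-01]
tip px 40 [ 522.81434425 -154.64722137   50.        ]
```

servo_tool(
  moves=[0.03,0.0025,0.001,-0.007,0,0.07,0.0059,0.001,-0.007,0,0.11,0.0092,0.001,-0.007,0,0.15,0.0126,0.001,-0.007,0,0.18,0.0151,0.001,-0.007,0,0.209,0.0176,0.001,-0.007,0,0.209,0.0176,0.001,-0.007,0,0.209,0.0176,0.001,-0.007,0],
)

```text
t: 14.6
eef_pos: [496.2, -157.9, 42.3]
tcp_rot: [-3.141, 0.001, 0.087]
ft_force: [0.3, -0.6, -0.6]
opening: 0.252
grip_force: 30.0
```

servo_tool(
  moves=[0.03,0.0025,0,0,0,0.1,0.0084,0,0,0,0.13,0.0109,0,0,0,0.13,0.0109,0,0,0],
)

```text
t: 14.93
eef_pos: [549.7, -153.9, 42.6]
tcp_rot: [3.141, -0.001, 0.087]
ft_force: [-0.1, 0.3, -1.2]
opening: 0.254
grip_force: 30.0
```

```bash
python3 prof.py w11
```

```text
w11
28 [[64, 65, 66], [43, 65, 66], [51, 53, 55], [43, 65, 66], [64, 65, 66]]
34 [[13, 13, 14], [13, 13, 14], [52, 54, 55], [12, 13, 14], None]
40 [[12, 13, 14], [12, 13, 14], [52, 53, 55], [12, 13, 14], [12, 13, 14]]
46 [[12, 13, 14], [12, 13, 14], [50, 53, 54], [12, 13, 14], [12, 13, 14]]
52 [[12, 13, 14], [12, 13, 14], [13, 13, 14], [12, 13, 14], [12, 13, 14]]
58 [[12, 13, 14], [12, 13, 14], [13, 13, 14], [12, 13, 14], [12, 13, 14]]
64 [[13, 23, 28], [13, 23, 28], [13, 23, 28], [13, 23, 28], [12, 14, 25]]
70 [[26, 28, 29], [27, 28, 29], [27, 28, 29], [26, 28, 28], [12, 13, 15]]
76 [None, None, None, None, None]
82 [None, None, None, None, None]
88 [None, None, None, None, None]
94 [None, None, None, None, None]
100 [None, None, None, None, None]
106 [None, None, None, None, None]
14.9833 [ 548.02378791 -153.6924003    42.33302005] [-0.40351205 -0.45137792 -1.29291297]
```

servo_tool(
  moves=[-0.04,-0.0034,0,0,0,-0.1,-0.0084,0,0,0,-0.18,-0.0151,0,0,0,-0.26,-0.0218,0,0,0,-0.308,-0.0259,0,0,0,-0.308,-0.0259,0,0,0,-0.308,-0.0259,0.08,0,0,-0.308,-0.0259,0.15,0,0,-0.308,-0.0259,0.15,0,0,-0.308,-0.0259,0.15,0,0],
)

```text
t: 15.82
eef_pos: [425.0, -164.3, 103.6]
tcp_rot: [3.14, -0.002, 0.086]
ft_force: [-0.5, -0.4, -1.1]
opening: 0.248
grip_force: 30.0
```

```bash
python3 prof.py t12; python3 - <<'E'
from h import *
im,d,c=snap('wrist','w12');hsv=cv2.cvtColor(im,cv2.COLOR_BGR2HSV)
for v in (60,140,220):
    r=np.where((hsv[v,290:365,1]<40)&(hsv[v,290:365,2]>170))[0]+290
    if len(r): um=(r.min()+r.max())/2; print(v,dep(c,d,um,v).round(1))
s=state();print(s['eef_pos'],s['tcp_rot'])
E
```

```text
t12
28 [[62, 64, 65], [40, 53, 65], [38, 44, 45], [62, 64, 64], [64, 65, 65]]
34 [[16, 16, 16], [11, 14, 17], [12, 13, 16], None, None]
40 [[10, 12, 14], [9, 11, 15], [10, 12, 16], [11, 13, 15], [9, 12, 15]]
46 [[11, 13, 16], [8, 13, 16], [11, 12, 15], [11, 13, 15], [9, 12, 15]]
52 [[11, 13, 15], [11, 13, 14], [11, 13, 15], [9, 13, 15], [11, 12, 13]]
58 [[10, 13, 15], [9, 13, 14], [9, 12, 14], [10, 12, 14], [10, 13, 14]]
64 [[10, 13, 19], [10, 13, 19], [10, 13, 15], [10, 12, 16], [10, 12, 15]]
70 [[10, 20, 23], [18, 21, 25], [15, 20, 23], [12, 18, 23], [11, 14, 21]]
76 [[20, 22, 24], [18, 22, 23], [19, 22, 25], [18, 22, 24], [9, 14, 22]]
82 [[18, 21, 24], [19, 22, 24], [19, 22, 23], [18, 21, 25], [11, 15, 22]]
88 [[19, 22, 25], [19, 23, 26], [19, 21, 24], [19, 21, 22], [9, 11, 20]]
94 [[20, 22, 24], [19, 23, 25], [19, 21, 24], [20, 23, 25], [10, 14, 23]]
100 [[21, 21, 25], [20, 21, 23], [20, 22, 25], [18, 21, 24], [10, 14, 20]]
106 [[19, 22, 24], [20, 21, 24], [20, 23, 26], [19, 21, 23], [9, 13, 21]]
15.8667 [ 424.59439849 -164.05400762  102.62704465] [ 0.59235442  0.44880182 -1.37317255]
60 [ 526.2 -155.6  114.8]
140 [ 496.  -158.   113.6]
220 [ 462.8 -161.1  114.4]
[ 424.47920052 -163.89644815  102.0597381 ] [-3.14118021e+00  7.79568829e-04  8.59307075e-02]
```

The cell now lies flat in the tray (top at ~22 mm). Next I lay the rod back.

servo_tool(
  moves=[0,-0.005,0,0.339,0,0,-0.005,0,0.339,0,0,-0.005,0,0.339,0,0,-0.005,0,0.339,0,0,-0.005,0,0.339,0,0,-0.005,0,0.339,0,0,-0.005,0,0.339,0,0,-0.005,0,0.339,0,0,-0.005,0,0.339,0,0,-0.005,-0.07,0.339,0,0,-0.005,-0.12,0.339,0,0,-0.005,-0.12,0.339,0],
)

```text
t: 16.92
eef_pos: [423.2, -165.1, 51.0]
tcp_rot: [-3.135, -0.001, 1.151]
ft_force: [-1.6, 0.2, -1.5]
opening: 0.253
grip_force: 30.0
```

servo_tool(
  moves=[0,0,-0.02,0,0,0,0,-0.03,0,0,0,0,-0.03,0,0,0,0,-0.03,0,0],
)

```text
t: 17.25
eef_pos: [425.4, -166.2, 42.9]
tcp_rot: [3.141, 0.0, 1.151]
ft_force: [0.3, 0.7, -0.9]
opening: 0.249
grip_force: 30.0
```

servo_tool(
  moves=[0,0,-0.01,0,0,0,0,-0.018,0,0,0,0,-0.018,0,0,0,0,-0.018,0,0],
)

```text
t: 17.58
eef_pos: [425.2, -166.2, 35.5]
tcp_rot: [3.142, 0.0, 1.151]
ft_force: [-0.0, -0.8, -0.2]
opening: 0.255
grip_force: 30.0
```

Now I open and rise straight up.

servo_tool(
  moves=[0,0,0,0,0.6,0,0,0,0,0.6,0,0,0,0,0.6,0,0,0,0,0.6,0,0,0.06,0,0.6,0,0,0.15,0,0.6,0,0,0.25,0,0.6,0,0,0.4,0,0.6,0,0,0.4,0,0.6,0,0,0.4,0,0.6],
)

```text
t: 18.42
eef_pos: [426.6, -166.9, 199.6]
tcp_rot: [3.134, 0.001, 1.151]
ft_force: [0.2, 0.4, 0.2]
opening: 0.601
grip_force: 0.0
```

```bash
python3 - <<'E'
from h import *
for n in('wrist','scene'): snap(n,n[0]+'13')
s=state();print(s['t'],s['eef_pos'],s['ft_force'],s['opening'])
im,d,c=load('w13')
for v in range(90,260,20): print(v,dep(c,d,334,v).round(0))
a=im[0:290,200:640];b=load('s13')[0][210:350,260:470]
o=np.zeros((290,800,3),np.uint8);o[:,:440]=a;o[:240,440:]=cv2.resize(b,(360,240));cv2.imwrite('pics/c13.png',o)
E
```

```text
18.5167 [ 425.19396306 -166.12916994  195.6975705 ] [-0.0969881  -0.64505031  0.23645177] 0.6009042174714682
90 [486. -63.   0.]
110 [479. -79.  -1.]
130 [470. -97.  28.]
150 [ 463. -112.   30.]
170 [ 456. -128.   31.]
190 [ 449. -145.   29.]
210 [ 442. -158.   52.]
230 [ 435. -174.   52.]
250 [ 428. -191.   51.]
```

View pics/c13.png

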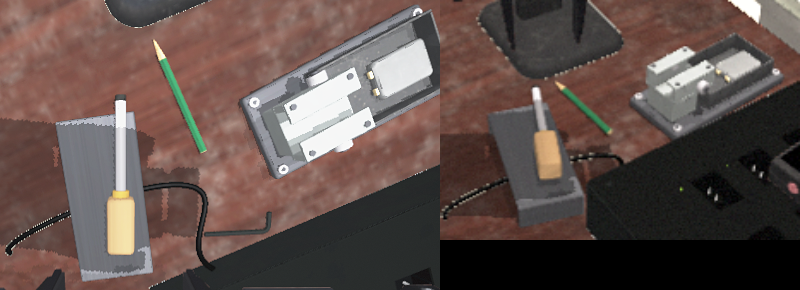

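The rod lies flat on the riser (handle at ~(120,225) in the left panel), and the cell lies flat in the tray at ~(400,70). The gripper is clear.

```bash
python3 -c "
from cell import *
print(job_done())"
```

```text
the job is handed in; nothing more can be done
None
```

The cell is out of the sleeve and flat in the tray, the rod lies flat on the riser, and the job was handed in at about 18.5 s; it took a second, faster push, because the first left the cell leaning on the tube's lip.

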